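# Pack the doming kit, low parts first

### The arm

A 6-joint arm with a two-finger parallel gripper is mounted at the origin on the work surface. World frame = base frame: x ahead of the robot, y to its left, z up, the work surface at z = 0. Lengths are in m, angles in rad, forces in N, time in s.
With the tool pointing down it reaches from about 0.375 to 0.9 m from the base axis. Payload 3.1 kg.
Tool frame: the origin (TCP) lies between the finger pads; the fingertips stand 25 mm ahead of it and the grasp point (between the pads) lies 6 mm ahead of it; x points along the fingers, y is the direction in which the jaws open and shut, and the axes are right-handed (so a half turn about x gives the same grasp; the last joint's range is limited). The gripper opens to 85 mm and grips with 20 to 120 N. Pads are 22 mm wide; open, the fingers measure 114 mm over their backs; the gripper's body (76 mm by 85 mm) begins 54 mm behind the grasp point. The pads swing forward as they close: fully open they stand 13 mm farther back than shut.
Start: joints at [-1.391, 0.527, 1.433, -0, 1.181, -0.178], TCP at [0.219, -0.585, 0.256] pointing down, gripper open.
Joint ranges: [-3.08, 3.08], [-0.75, 2.2], [0.22, 2.44], [-1.43, 4.57], [0, 2.65], [-2.85, 2.85]. Speed limits (rad/s): [2.79, 2.79, 3.14, 3.14, 3.14, 3.14].

### API

Orientations are given as a unit quaternion [x, y, z, w].
In Python, from station import manip, viewer, workorder gives the robot as it stands.
- The arm moves only by the shell command python3 -m crank 'ROWS' [FORCE]. ROWS is JSON, one flat list of numbers, 5 for each row, row after row: the opening, from 0 (shut) to 1 (fully open), then the shift along the world's x, y, z in mm, then the turn about the world's z in rad. A call has 1 to 10 rows; each row is the pose to reach, as a shift and turn from the pose commanded when the call began; what a row does not reach only later rows make up. A row lasts 1/8 s, in which the tool goes at most 62.5 mm and 10.7 degrees, less where a joint would pass 70% of its speed; a pose out of reach is approached as far as the arm can. A call with a gripper value outside its range is refused whole. The fingers move at their own pace and stop on an object; FORCE is the grip in N (left out, the last holds). Time passes only in rows, so rows that repeat a pose let the fingers close. It gives the time, the measured TCP pose, the force and the opening at its end, in the units of the state.
- manip.sense(): the state, without advancing time (a new reading comes with each control period).
- viewer.snapshot(name): name is "scene" or "side" or "wrist"; returns a dict with "img" (480x640x3 uint8, red, green, blue), "range_z" (480x640 float32, m along the optical axis (not along the pixel's ray), 0 where there is no reading), "fx", "fy", "cx", "cy" (pixels), "k1" (the pictures are not rectified: a ray, as slopes to the right and down, at radius r is drawn at 1 + k1 r^2 times it, then the intrinsics apply), "origin" and "attitude" of the camera in the world. Camera axes: x right, y down, z forward; pixel columns grow to the right and rows downward; lengths in m; the calibration is good to about 2 mm. A picture is of the moment at which its call begins.
- workorder.sign_off(): hands the job in, once; it reports no verdict.
The state is a dict: "t": time; "q": joint angles; "qd": joint speeds; "tau": joint torques, N m; "tcp_pos": TCP position; "tool_rot": TCP orientation; "force": force on the tool from outside, world axes, zero at the start; "ft_torque": the same for the moment, N m; "finger_gap": opening from 0.0 (shut) to 1.0 (fully open).
Only numpy, scipy, OpenCV 4.12 (cv2) and the standard library are available. Lean on these libraries where they do the work, as an engineer would, in place of code of your own. Each camera call takes 0.05 s, during which the arm holds its last target.

### The job

Pack the colour-marked doming kit into the wooden tray, each part standing upright in the well of the insert of its own colour: first the red-marked steel block, set square in its well, then the blue-lidded jar, and only then the two tall punches with the yellow and the green collar, in either order. Leave the white-lidded jar and the punch without a coloured collar where they stand.

Things in the scene. Friction and masses are not known exactly. Their poses are not given: they have to be found in the camera images.
- block: steel doming block, 40 x 40 x 30 mm tall, a red band round its sides and a red dot on top among four dark dimples, lying flat on the table at any yaw. Origin: centre of its underside; x and y along its edges, z up; 0.25 to 0.49 kg. Part of the kit (red).
- jar_blue: small closed amber glass jar with a paper label and a blue lid, 42 mm across from top to bottom, 50 mm tall (lid: top 14 mm), standing on the table. Origin: centre of its underside, z up; about 0.1 kg. Part of the kit (blue).
- punch_yellow: upright steel doming punch standing on its foot on the table: plain round shaft 22 mm across and 72 mm tall, its top 18 mm a yellow collar flush with it (a yellow ring from above), then a thin neck and a steel ball 14 mm across, 90 mm tall in all. Origin: centre of its foot, z up; 0.12 to 0.3 kg. Part of the kit (yellow).
- punch_green: upright steel doming punch standing on its foot on the table: plain round shaft 22 mm across and 72 mm tall, its top 18 mm a green collar flush with it (a green ring from above), then a steel pointed tip 12 mm across, 90 mm tall in all. Origin: centre of its foot, z up; 0.12 to 0.3 kg. Part of the kit (green).
- insert_red: red plastic insert, 74 x 74 x 14 mm, one of four fixed two by two (80 mm pitch, corners vary) in a lower-walled fixed wooden tray, turned as the tray is (up to 20 degrees). Origin: centre of its underside, 6 mm above the table; x, y along its edges, z up. In its middle a square well 56 x 56 mm, 8 mm deep: well floor 6 mm above the origin, rim 14 mm above it.
- insert_blue: blue plastic insert, 74 x 74 x 14 mm, one of four fixed two by two (80 mm pitch, corners vary) in a lower-walled fixed wooden tray, turned as the tray is (up to 20 degrees). Origin: centre of its underside, 6 mm above the table; x, y along its edges, z up. In its middle a square well 58 x 58 mm, 8 mm deep: well floor 6 mm above the origin, rim 14 mm above it.
- insert_yellow: yellow plastic insert, 74 x 74 x 14 mm, one of four fixed two by two (80 mm pitch, corners vary) in a lower-walled fixed wooden tray, turned as the tray is (up to 20 degrees). Origin: centre of its underside, 6 mm above the table; x, y along its edges, z up. In its middle a square well 40 x 40 mm, 8 mm deep: well floor 6 mm above the origin, rim 14 mm above it.
- insert_green: green plastic insert, 74 x 74 x 14 mm, one of four fixed two by two (80 mm pitch, corners vary) in a lower-walled fixed wooden tray, turned as the tray is (up to 20 degrees). Origin: centre of its underside, 6 mm above the table; x, y along its edges, z up. In its middle a square well 40 x 40 mm, 8 mm deep: well floor 6 mm above the origin, rim 14 mm above it.
- jar_white: small closed amber glass jar with a paper label and a white lid, 42 mm across from top to bottom, 50 mm tall (lid: top 14 mm), standing on the table. Origin: centre of its underside, z up; about 0.1 kg. A look-alike, not part of the kit: leave it alone.
- punch_plain: upright steel doming punch standing on its foot on the table: plain round shaft 22 mm across and 72 mm tall, bare steel all the way with no collar, then a thin neck and a steel ball 14 mm across, 90 mm tall in all. Origin: centre of its foot, z up; 0.12 to 0.3 kg. A look-alike, not part of the kit: leave it alone.

How it is judged:
On the way, in this order (a step that is already met when the one before it is completed fails the run):
1. the block stands square in the red insert, released, while the jar and both punches are still outside their inserts (horizontal distance between block and insert_red below 0.014 m and z of block in the frame of insert_red between 0.003 and 0.01 m and angle between block's own z axis and vertical below 0.1 rad and linear speed of block below 0.02 m/s and angular speed of block below 0.3 rad/s and contact force between block and the fingers below 0.2 N and (angle between the x axis of block and the x axis of insert_red, either way round below 0.26 rad or angle between the x axis of block and the y axis of insert_red, either way round below 0.26 rad) and horizontal distance between jar_blue and insert_blue above 0.045 m and horizontal distance between punch_yellow and insert_yellow above 0.045 m and horizontal distance between punch_green and insert_green above 0.045 m), for 0.2 s.
2. the blue-lidded jar stands in the blue insert, released, the block still in place, while both punches are still outside their inserts (horizontal distance between block and insert_red below 0.014 m and z of block in the frame of insert_red between 0.003 and 0.01 m and angle between each of block, jar_blue's own z axis and vertical below 0.1 rad and linear speed of each of block, jar_blue below 0.02 m/s and angular speed of each of block, jar_blue below 0.3 rad/s and contact force between each of block, jar_blue and the fingers below 0.2 N and (angle between the x axis of block and the x axis of insert_red, either way round below 0.26 rad or angle between the x axis of block and the y axis of insert_red, either way round below 0.26 rad) and horizontal distance between jar_blue and insert_blue below 0.014 m and z of jar_blue in the frame of insert_blue between 0.003 and 0.01 m and horizontal distance between punch_yellow and insert_yellow above 0.045 m and horizontal distance between punch_green and insert_green above 0.045 m), for 0.2 s.
At the end, for the whole second after the job is handed in: The four kit parts stand upright (0.1 rad) on the well floors of their own colours' inserts, within 14 mm of centre, the block square within 15 degrees (any quarter turn), all released, at rest; white-lidded jar and plain punch upright, within 25 mm of their starts (horizontal distance between block and insert_red below 0.014 m and z of block in the frame of insert_red between 0.003 and 0.01 m and angle between each of block, jar_blue, punch_yellow, punch_green, jar_white, punch_plain's own z axis and vertical below 0.1 rad and linear speed of each of block, jar_blue, punch_yellow, punch_green below 0.02 m/s and angular speed of each of block, jar_blue, punch_yellow, punch_green below 0.3 rad/s and contact force between each of block, jar_blue, punch_yellow, punch_green and the fingers below 0.2 N and (angle between the x axis of block and the x axis of insert_red, either way round below 0.26 rad or angle between the x axis of block and the y axis of insert_red, either way round below 0.26 rad) and horizontal distance between jar_blue and insert_blue below 0.014 m and z of jar_blue in the frame of insert_blue between 0.003 and 0.01 m and horizontal distance between punch_yellow and insert_yellow below 0.014 m and z of punch_yellow in the frame of insert_yellow between 0.003 and 0.01 m and horizontal distance between punch_green and insert_green below 0.014 m and z of punch_green in the frame of insert_green between 0.003 and 0.01 m and distance of each of jar_white, punch_plain from where it was at the start of the episode below 0.025 m); the robot touches nothing.
It fails at once if the white-lidded jar is knocked over or moved more than 40 mm (distance of jar_white from where it was at the start of the episode above 0.04 m or angle between jar_white's own z axis and vertical above 0.5 rad).
It fails at once if the punch without a coloured collar is knocked over or moved more than 40 mm (distance of punch_plain from where it was at the start of the episode above 0.04 m or angle between punch_plain's own z axis and vertical above 0.5 rad).
It also fails if it takes over 112 s, if anything falls off the work surface, if the arm or the gripper's body presses on something with over 40 N, if the wrist force passes 120 N, or if a joint passes its speed limit or range.

## Working session

There is one attempt and no reset: what is moved stays moved. The work goes in short steps, Python scripts to look and compute and a shell command to move; the robot and the scene stay as the last step left them, time stands still between calls to the robot, and variables do not carry over. Pictures are saved under pics/ and viewed, and the job is handed in when it is done.

```bash
ls; mkdir -p pics; python3 - <<'E'
from station import manip, viewer
import cv2
print(manip.sense())
for n in ["scene","side","wrist"]:
    s=viewer.snapshot(n)
    cv2.imwrite(f"pics/{n}0.png",s["img"][:,:,::-1])
    print(n,{k:v for k,v in s.items() if k not in("img","range_z")}, (s["range_z"]>0).mean())
E
```

```text
pics
{'t': 0.0, 'q': array([-1.39146684e+00,  5.28495000e-01,  1.43388646e+00, -2.34059594e-06,
        1.18135917e+00, -1.78510131e-01]), 'qd': array([ 0.00071242,  0.00130013, -0.00165531,  0.00039016, -0.00014555,
       -0.00021363]), 'tau': array([ 4.26637971e-04, -4.42348516e+01, -1.78026778e+01, -1.21793842e-04,
        8.56889295e-03, -9.62440538e-06]), 'tcp_pos': array([ 0.21881155, -0.58475785,  0.25532086]), 'tool_rot': array([-0.69581735, -0.12660114,  0.6958195 , -0.1250823 ]), 'force': array([-0.0137071 , -0.07492851,  0.32110155]), 'ft_torque': array([ 0.0177204 , -0.03132703,  0.00801425]), 'finger_gap': 0.9994884208968042}
scene {'fx': 581.9660690756874, 'fy': 581.9660690756874, 'cx': 314.17000453092606, 'cy': 249.2947258629544, 'k1': 0.056193090831649826, 'origin': array([ 1.18054654, -0.13870628,  0.9687082 ]), 'attitude': array([ 0.74362761,  0.59801384, -0.19089952, -0.2301191 ])} 0.99587890625
side {'fx': 474.4452691613059, 'fy': 474.4452691613059, 'cx': 319.99584158147104, 'cy': 249.31532534835011, 'k1': -0.05974635089766478, 'origin': array([ 0.37191954, -0.69023427,  0.56249174]), 'attitude': array([ 0.88652707, -0.11946661,  0.05224118, -0.44392381])} 0.995966796875
wrist {'fx': 342.4277980560326, 'fy': 342.4277980560326, 'cx': 317.99130112813975, 'cy': 238.6913679972624, 'k1': 0.018416893908204335, 'origin': array([ 0.29672295, -0.55638701,  0.37311143]), 'attitude': array([ 0.8105402 , -0.56224025, -0.0936359 ,  0.13469524])} 0.996162109375
```

View pics/scene0.png

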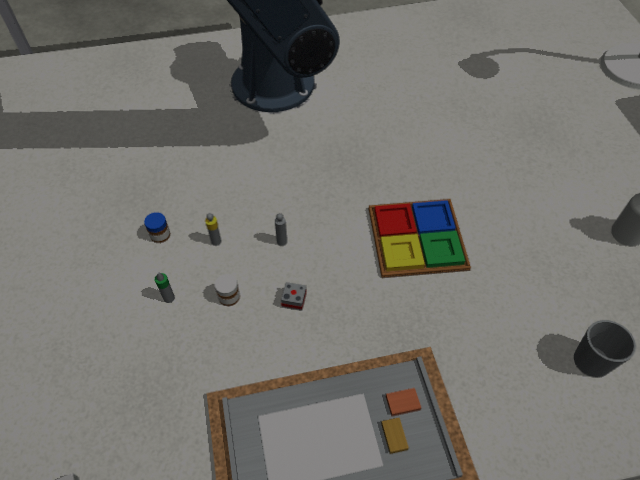

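View pics/side0.png

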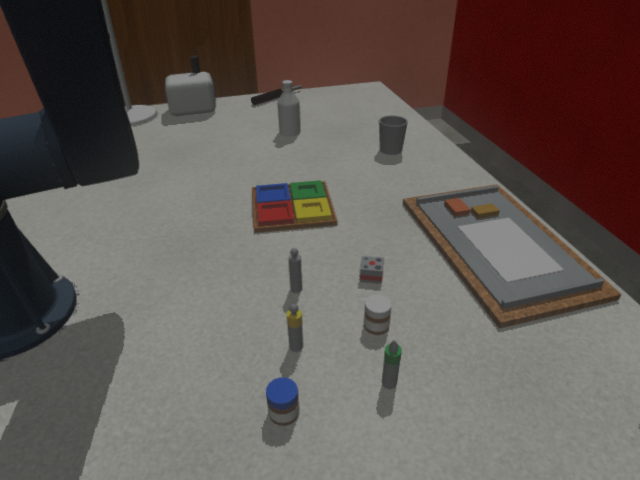

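View pics/wrist0.png

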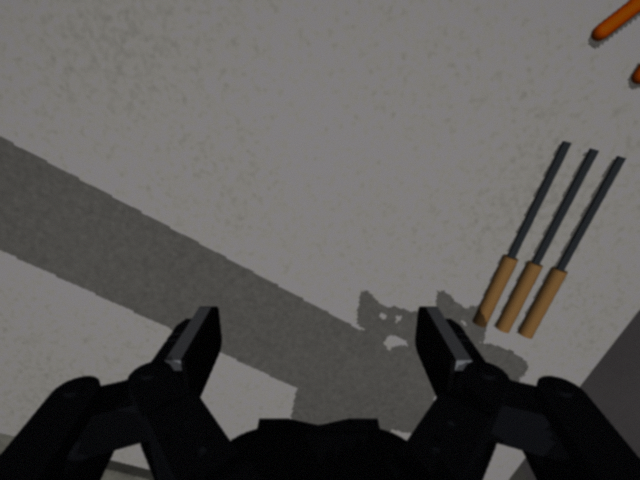

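The scene view shows the red insert at (396,218), blue (435,215), yellow (403,251) and green (442,247). It also shows the block (293,295), blue jar (157,226), yellow punch (213,230), plain punch (281,228), green punch (164,288) and white jar (228,290). The side view shows the same parts, none of them hidden. Next I'll measure their positions.

```bash
cat > h.py <<'E'
import numpy as np, cv2
from scipy.spatial.transform import Rotation as R
from station import manip, viewer
def rays(s,uv):
    uv=np.asarray(uv,float).reshape(-1,2)
    d=np.stack([(uv[:,0]-s["cx"])/s["fx"],(uv[:,1]-s["cy"])/s["fy"]],1)
    x=d.copy()
    for _ in range(10): x=d/(1+s["k1"]*(x**2).sum(1,keepdims=True))
    return np.c_[x,np.ones(len(x))]
def onplane(s,uv,z):
    v=R.from_quat(s["attitude"]).apply(rays(s,uv)); o=s["origin"]
    return (o+v*((z-o[2])/v[:,2])[:,None])[:,:2]
def cloud(s):
    vv,uu=np.mgrid[0:480,0:640]; uv=np.c_[uu.ravel(),vv.ravel()]
    c=rays(s,uv)*s["range_z"].reshape(-1,1)
    return (R.from_quat(s["attitude"]).apply(c)+s["origin"]).reshape(480,640,3)
def hsv(s): return cv2.cvtColor(s["img"],cv2.COLOR_RGB2HSV)
H={"red":[(0,8),(172,180)],"yellow":[(22,35)],"green":[(45,80)],"blue":[(105,130)]}
def mask(s,c,smin=120,vmin=40):
    h=hsv(s); m=np.zeros(h.shape[:2],bool)
    for a,b in H[c]: m|=(h[...,0]>=a)&(h[...,0]<=b)
    return m&(h[...,1]>smin)&(h[...,2]>vmin)
def blobs(m,amin=15):
    n,l,st,c=cv2.connectedComponentsWithStats(m.astype(np.uint8))
    return [(c[i],st[i],l==i) for i in range(1,n) if st[i][4]>=amin]
E
python3 - <<'E'
from h import *
for n in ["scene","side"]:
    s=viewer.snapshot(n); P=cloud(s); print(n)
    for c in H:
        for ce,st,m in blobs(mask(s,c)):
            p=P[m]; p=p[(p[:,0]<1)&(abs(p[:,1])<.8)&(p[:,2]<.12)&(p[:,2]>-.01)]
            if len(p)<10: continue
            # rim rect
            cnt=max(cv2.findContours(m.astype(np.uint8),cv2.RETR_EXTERNAL,cv2.CHAIN_APPROX_NONE)[0],key=cv2.contourArea)
            extra=""
            if st[4]>400:
                q=onplane(s,cnt.reshape(-1,2),.02); r=cv2.minAreaRect((q*1000).astype(np.float32)); extra=str(np.round(r[0],1))+str(np.round(r[1],1))+" %.1f"%r[2]
            print(c,ce.round(0),st[4],"med",np.median(p,0).round(4),"zmax",p[:,2].max().round(4),extra)
    # height clusters
    reg=(P[...,2]>.012)&(P[...,2]<.12)&(P[...,0]>.25)&(P[...,0]<.72)&(abs(P[...,1])<.6)
    for ce,st,m in blobs(reg,40):
        p=P[m]; zt=np.percentile(p[:,2],98); t=p[p[:,2]>zt-.006]
        print("cl",ce.round(0),st[4],"ztop",zt.round(4),"top mean",t.mean(0).round(4),"all mid",((p.min(0)+p.max(0))/2).round(4), np.ptp(p,0).round(3))
E
```

```text
scene
red [395. 219.] 1133 med [0.4915 0.1725 0.013 ] zmax 0.0237 [496.2 170.6][77.3 77.7] 83.4
red [293. 292.] 22 med [ 0.6274 -0.0675  0.029 ] zmax 0.0316 
red [291. 306.] 57 med [ 0.6457 -0.0758  0.0116] zmax 0.0182 
yellow [212. 224.] 111 med [ 0.4649 -0.1953  0.0676] zmax 0.0843 
yellow [402. 252.] 1335 med [0.5745 0.1629 0.0166] zmax 0.024 [577.4 162.1][78.8 83. ] 82.9
green [442. 249.] 1278 med [0.5843 0.2426 0.0168] zmax 0.0238 [587.2 240.8][76.2 81.8] 82.6
green [162. 282.] 110 med [ 0.5775 -0.297   0.0684] zmax 0.0736 
blue [433. 216.] 1099 med [0.5013 0.2526 0.0126] zmax 0.0258 [507.8 249.3][76.9 80.5] 84.2
blue [155. 222.] 340 med [ 0.4204 -0.3062  0.0477] zmax 0.054 
cl [628. 220.] 728 ztop 0.1021 top mean [0.6163 0.5962 0.1004] all mid [0.622  0.5929 0.06  ] [0.051 0.014 0.096]
cl [439. 236.] 1492 ztop 0.0217 top mean [0.5569 0.2451 0.0183] all mid [0.5414 0.248  0.0189] [0.167 0.094 0.014]
cl [399. 239.] 1537 ztop 0.0215 top mean [0.5455 0.1653 0.0184] all mid [0.5307 0.1676 0.018 ] [0.17  0.091 0.012]
cl [156. 226.] 509 ztop 0.051 top mean [ 0.4172 -0.3064  0.0482] al
[... 1635 characters left out ...]
ztop 0.089 top mean [ 0.4861 -0.0705  0.0873] all mid [ 0.4873 -0.0699  0.0512] [0.022 0.022 0.078]
cl [371. 267.] 485 ztop 0.0323 top mean [ 0.6248 -0.0717  0.0302] all mid [ 0.6247 -0.0702  0.0225] [0.05  0.052 0.021]
cl [377. 312.] 847 ztop 0.0518 top mean [ 0.5906 -0.1915  0.05  ] all mid [ 0.5912 -0.1898  0.0322] [0.042 0.044 0.04 ]
cl [295. 326.] 583 ztop 0.0894 top mean [ 0.4569 -0.2013  0.0875] all mid [ 0.4574 -0.1999  0.0517] [0.023 0.022 0.079]
cl [391. 362.] 649 ztop 0.0879 top mean [ 0.5693 -0.3033  0.0859] all mid [ 0.5698 -0.302   0.0517] [0.022 0.024 0.079]
cl [282. 399.] 1225 ztop 0.0521 top mean [ 0.4148 -0.3104  0.0503] all mid [ 0.415  -0.3095  0.0326] [0.042 0.043 0.041]
```

```bash
python3 - <<'E'
from h import *
print(manip.sense()["t"])
M=R.from_quat(manip.sense()["tool_rot"]).as_matrix(); print("toolx",M[:,0].round(3),"jaw",np.degrees(np.arctan2(M[1,1],M[0,1])).round(1))
for n in ["scene","side"]:
    s=viewer.snapshot(n); P=cloud(s); print(n)
    tr=(P[...,2]>.016)&(P[...,2]<.026)&(P[...,0]>.4)&(P[...,0]<.68)&(P[...,1]>.05)&(P[...,1]<.35)
    ce,st,m=max(blobs(cv2.morphologyEx(tr.astype(np.uint8),cv2.MORPH_CLOSE,np.ones((5,5)))),key=lambda b:b[1][4])
    m=m&tr
    cs=cv2.findContours(m.astype(np.uint8),cv2.RETR_EXTERNAL,cv2.CHAIN_APPROX_NONE)[0]
    q=onplane(s,np.vstack([c.reshape(-1,2) for c in cs]),.020); print("tray",cv2.minAreaRect((q*1000).astype(np.float32)))
    bm=(P[...,2]>.024)&(P[...,2]<.036)&(np.hypot(P[...,0]-.626,P[...,1]+.069)<.04)
    q=onplane(s,np.argwhere(bm)[:,::-1],.030); print("block",cv2.minAreaRect((q*1000).astype(np.float32)))
    for c,xy in zip(H,[(.496,.17),(.577,.162),(.587,.241),(.508,.249)]):
        # well floor mask: depth lower inside
        w=(P[...,2]<.0165)&(P[...,2]>.006)&(np.hypot(P[...,0]-xy[0],P[...,1]-xy[1])<.03)
        if w.sum()>20:
            q=onplane(s,np.argwhere(w)[:,::-1],.012); print(c,cv2.minAreaRect((q*1000).astype(np.float32)))
im=viewer.snapshot("scene")["img"]
cv2.imwrite("pics/crop.png",cv2.resize(im[190:320,130:480],None,fx=2.2,fy=2.2,interpolation=cv2.INTER_CUBIC)[:,:,::-1])
E
```

```text
0.25
toolx [-0.     0.001 -1.   ] jaw -69.5
scene
tray ((540.6336059570312, 205.8609619140625), (153.68557739257812, 156.00852966308594), 83.29669952392578)
block ((630.3951416015625, -66.95311737060547), (40.48168182373047, 42.858726501464844), 66.19387817382812)
red ((492.8694152832031, 172.09263610839844), (55.71680450439453, 57.42559051513672), 77.36268615722656)
yellow ((574.9161376953125, 162.42185974121094), (55.073909759521484, 58.5728874206543), 12.257841110229492)
green ((584.89794921875, 242.7943878173828), (55.924652099609375, 55.91013717651367), 0.6986830234527588)
blue ((507.2138671875, 249.5328369140625), (59.26321792602539, 56.280029296875), 55.40427017211914)
side
tray ((537.57080078125, 201.15765380859375), (164.67678833007812, 152.169189453125), 83.32801818847656)
block ((624.3200073242188, -71.986328125), (47.64183044433594, 39.155391693115234), 69.08621215820312)
red ((496.83001708984375, 179.5853729248047), (51.56462097167969, 54.315921783447266), 80.5676498413086)
yellow ((575.4658203125, 171.51177978515625), (37.20828628540039, 37.380069732666016), 82.85089874267578)
green ((584.7134399414062, 250.5916290283203), (36.69858932495117, 37.660789489746094), 77.08442687988281)
blue ((507.4438171386719, 259.6014099121094), (51.66960144042969, 54.52903366088867), 82.92181396484375)
```

View pics/crop.png

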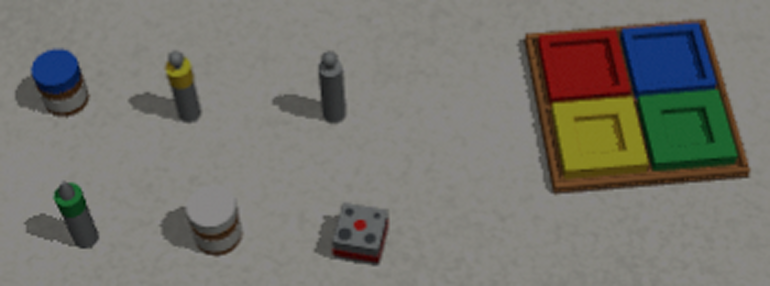

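```bash
python3 -m crank '[1,408,516,0,0.81, 1,408,516,0,0.81, 1,408,516,0,0.81, 1,408,516,0,0.81, 1,408,516,0,0.81, 1,408,516,0,0.81, 1,408,516,0,0.81, 1,408,516,0,0.81, 1,408,516,0,0.81, 1,408,516,0,0.81]' 60
```

```text
t: 1.65
tcp_pos: [0.6078, -0.0934, 0.2565]
tool_rot: [0.59, 0.39, -0.59, 0.39]
force: [0.1, -1.6, -0.5]
finger_gap: 1.0
```

```bash
python3 -m crank '[1,0,0,0,0, 1,0,0,0,0, 1,0,0,0,0]'; cat >> h.py <<'E'
def st():
    s=manip.sense(); M=R.from_quat(s["tool_rot"]).as_matrix()
    print("t %.2f tcp %s jaw %.1f gap %.3f F %s"%(s["t"],(s["tcp_pos"]*1000).round(1),np.degrees(np.arctan2(M[1,1],M[0,1])),s["finger_gap"],s["force"].round(1)))
    return s
E
python3 - <<'E'
from h import *
st()
s=viewer.snapshot("wrist"); cv2.imwrite("pics/w1.png",s["img"][:,:,::-1]); print(s["origin"])
P=cloud(s)
bm=(P[...,2]>.024)&(P[...,2]<.036)&(np.hypot(P[...,0]-.626,P[...,1]+.069)<.045)
if bm.sum()>50:
    q=onplane(s,np.argwhere(bm)[:,::-1],.030); print("block",bm.sum(),cv2.minAreaRect((q*1000).astype(np.float32)),P[bm].mean(0))
E
```

```text
t: 2.02
tcp_pos: [0.6057, -0.0965, 0.2563]
tool_rot: [-0.59, -0.389, 0.591, -0.389]
force: [-0.5, -0.3, -0.4]
finger_gap: 1.003
t 2.02 tcp [605.7 -96.5 256.3] jaw -23.2 gap 1.003 F [-0.5 -0.3 -0.4]
[ 0.63827819 -0.0202241   0.37388148]
block 1685 ((626.5695190429688, -69.19598388671875), (39.47827911376953, 40.85395812988281), 66.77693939208984) [ 0.62662913 -0.06878868  0.03008625]
```

View pics/w1.png

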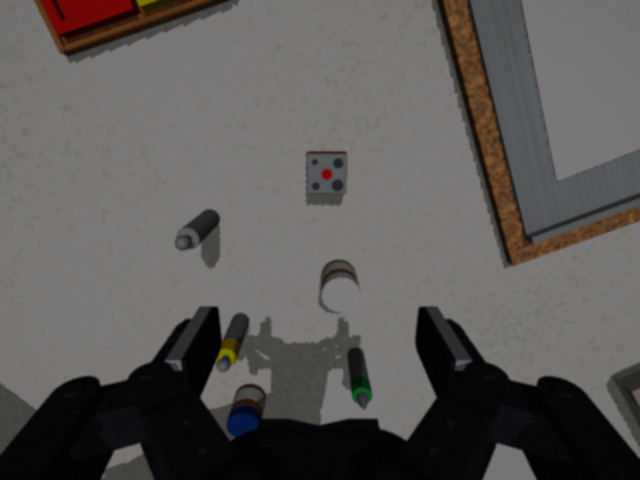

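```bash
python3 -m crank '[1,21,27,-60,0, 1,21,27,-120,0, 1,21,27,-180,0, 1,21,27,-200,0, 1,21,27,-220,0, 1,21,27,-220,0]' 60; python3 - <<'E'
from h import *
st()
s=viewer.snapshot("wrist"); cv2.imwrite("pics/w2.png",s["img"][:,:,::-1])
P=cloud(s)
bm=(P[...,2]>.024)&(P[...,2]<.036)&(np.hypot(P[...,0]-.626,P[...,1]+.069)<.032)
print(P[bm].mean(0) if bm.any() else 0)
E
```

```text
t: 2.82
tcp_pos: [0.6278, -0.0687, 0.0365]
tool_rot: [0.59, 0.39, -0.59, 0.39]
force: [0.8, -0.5, -0.5]
finger_gap: 1.0
t 2.83 tcp [627.8 -68.7  36.5] jaw -23.1 gap 1.000 F [ 0.8 -0.5 -0.5]
[ 0.62731922 -0.0668354   0.02992883]
```

View pics/w2.png

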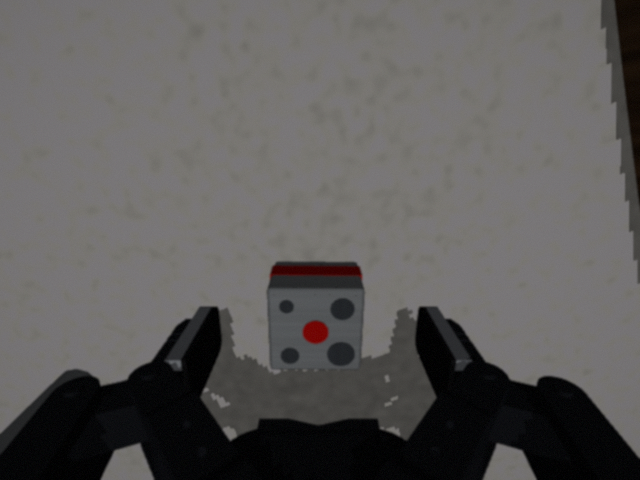

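The wrist view has the block centred between the jaws, with its red dot at (315,331). I'll close on it.

```bash
python3 -m crank '[0.3,0,0,0,0, 0.2,0,0,0,0, 0.2,0,0,0,0, 0.2,0,0,0,0, 0.2,0,0,0,0, 0.2,0,0,0,0]' 60; python3 -m crank '[0.2,0,0,5,0,0.2,0,0,15,0,0.2,0,0,60,0,0.2,0,0,114,0,0.2,0,0,114,0]' 60; python3 - <<'E'
from h import *
st()
s=viewer.snapshot("wrist"); cv2.imwrite("pics/w3.png",s["img"][:,:,::-1])
E
```

```text
t: 3.62
tcp_pos: [0.6282, -0.0682, 0.0378]
tool_rot: [0.59, 0.389, -0.59, 0.39]
force: [-0.4, 0.5, 5.3]
finger_gap: 0.454
t: 4.25
tcp_pos: [0.6309, -0.069, 0.1556]
tool_rot: [0.592, 0.387, -0.587, 0.393]
force: [0.7, 0.3, -2.8]
finger_gap: 0.45
t 4.25 tcp [630.9 -69.  155.6] jaw -23.1 gap 0.450 F [ 0.7  0.3 -2.8]
```

View pics/w3.png

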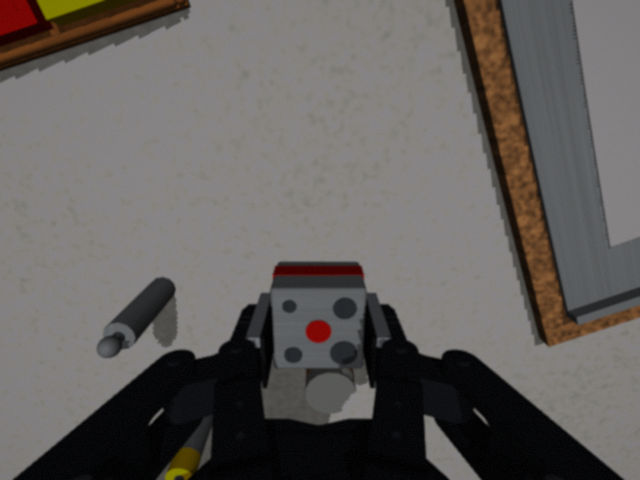

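```bash
python3 -m crank '[0.2,-25,45,30,0.1,0.2,-55,95,50,0.2,0.2,-85,150,50,0.286,0.2,-117,199,50,0.286,0.2,-117,199,50,0.286,0.2,-117,199,50,0.286,0.2,-117,199,50,0.286,0.2,-117,199,50,0.286]' 60; cat > tray.py <<'E'
from h import *
st()
import sys
s=viewer.snapshot("wrist"); cv2.imwrite(f"pics/{sys.argv[1]}.png",s["img"][:,:,::-1])
P=cloud(s); C={}
kern=np.ones((5,5),np.uint8)
for c in H:
    m=mask(s,c,100,30)&(P[...,2]<.035)
    b=max(blobs(m),key=lambda b:b[1][4]); m=b[2]
    cnt=max(cv2.findContours(m.astype(np.uint8),cv2.RETR_EXTERNAL,cv2.CHAIN_APPROX_NONE)[0],key=cv2.contourArea)
    r=cv2.minAreaRect((onplane(s,cnt.reshape(-1,2),.02)*1000).astype(np.float32)); print(c,np.round(r[0],1),np.round(r[1],1),round(r[2],1))
tr=(P[...,2]>.0165)&(P[...,2]<.026)&(P[...,0]>.4)&(P[...,0]<.68)&(P[...,1]>.05)&(P[...,1]<.35)
q=onplane(s,np.argwhere(tr)[:,::-1],.020); print("tray",cv2.minAreaRect((q*1000).astype(np.float32)))
E
python3 tray.py w4
```

```text
t: 5.3
tcp_pos: [0.5113, 0.1298, 0.2]
tool_rot: [-0.529, -0.469, 0.529, -0.469]
force: [-1.3, -0.4, -1.1]
finger_gap: 0.457
t 5.30 tcp [511.3 129.8 200. ] jaw -6.8 gap 0.457 F [-1.3 -0.4 -1.1]
red [493.  169.2] [75.6 75.3] 83.3
yellow [572.3 160.2] [74.6 76.4] 83.1
green [581.5 239.6] [74.6 75.1] 83.3
blue [502.1 249. ] [74.1 74.3] 83.2
tray ((537.45166015625, 204.87301635742188), (153.23812866210938, 154.69143676757812), 83.16402435302734)
```

View pics/w4.png

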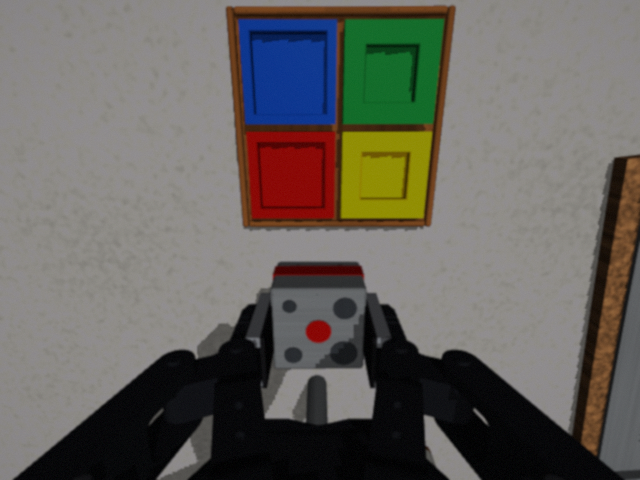

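```bash
python3 -m crank '[0.2,-18,39,0,0,0.2,-18,39,-50,0,0.2,-18,39,-100,0,0.2,-18,39,-120,0,0.2,-18,39,-130,0,0.2,-18,39,-140,0,0.2,-18,39,-146,0,0.2,-18,39,-149,0,0.2,-18,39,-149,0]' 60; python3 - <<'E'
from h import *
st()
s=viewer.snapshot("wrist"); cv2.imwrite("pics/w5.png",s["img"][:,:,::-1])
s=viewer.snapshot("scene"); cv2.imwrite("pics/s5.png",cv2.resize(s["img"][150:320,300:500],None,fx=3,fy=3)[:,:,::-1])
E
```

```text
t: 6.48
tcp_pos: [0.4927, 0.1699, 0.0516]
tool_rot: [0.529, 0.47, -0.528, 0.47]
force: [-0.2, 0.5, -3.5]
finger_gap: 0.45
t 6.47 tcp [492.7 169.9  51.6] jaw -6.7 gap 0.450 F [-0.2  0.5 -3.5]
```

View pics/w5.png

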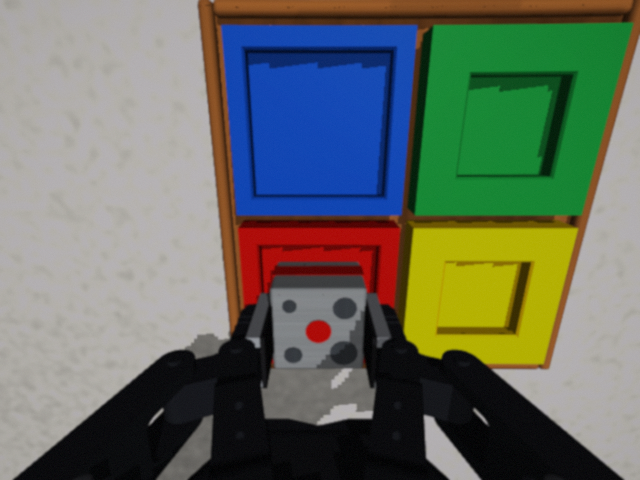

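View pics/s5.png

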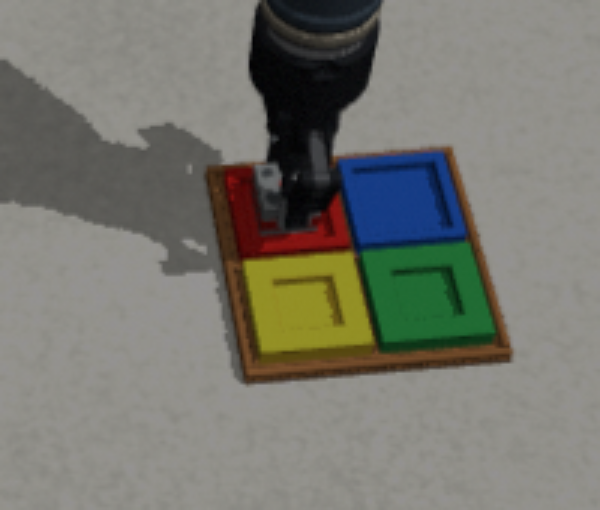

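The block sits square over the red well, at (270–367, 265–368) in the wrist view. I'll lower it until it makes contact, then let go.

```bash
python3 -m crank '[0.2,0,0,-1.5,0,0.2,0,0,-3,0,0.2,0,0,-3,0]' 60;  python3 -c "
from h import *
st()"
```

```text
t: 6.95
tcp_pos: [0.4928, 0.1699, 0.0498]
tool_rot: [0.529, 0.47, -0.528, 0.47]
force: [-2.1, 0.1, 8.5]
finger_gap: 0.453
t 6.95 tcp [492.8 169.9  49.8] jaw -6.7 gap 0.453 F [-2.1  0.1  8.5]
```

```bash
python3 -m crank '[0.6,0,0,0,0,0.7,0,0,0,0,0.8,0,0,0,0,0.8,0,0,5,0,0.8,0,0,40,0,0.8,0,0,90,0,1,0,0,150,0,1,0,0,150,0,1,0,0,150,0]' 60; python3 - <<'E'
from h import *
st()
s=viewer.snapshot("wrist"); cv2.imwrite("pics/w6.png",s["img"][:,:,::-1])
P=cloud(s)
for zl,zh in [(.034,.05)]:
    bm=(P[...,2]>zl)&(P[...,2]<zh)&(np.hypot(P[...,0]-.493,P[...,1]-.17)<.04)
    q=onplane(s,np.argwhere(bm)[:,::-1],.042); print("block",bm.sum(),cv2.minAreaRect((q*1000).astype(np.float32)),P[bm].mean(0))
E
```

```text
t: 8.07
tcp_pos: [0.4921, 0.1698, 0.1984]
tool_rot: [-0.528, -0.47, 0.528, -0.47]
force: [-0.4, -0.6, 0.7]
finger_gap: 1.001
t 8.07 tcp [492.1 169.8 198.4] jaw -6.7 gap 1.001 F [-0.4 -0.6  0.7]
block 2265 ((492.30682373046875, 169.55616760253906), (40.99858474731445, 39.788299560546875), 83.2794189453125) [0.4923425  0.1698955  0.04197073]
```

View pics/w6.png

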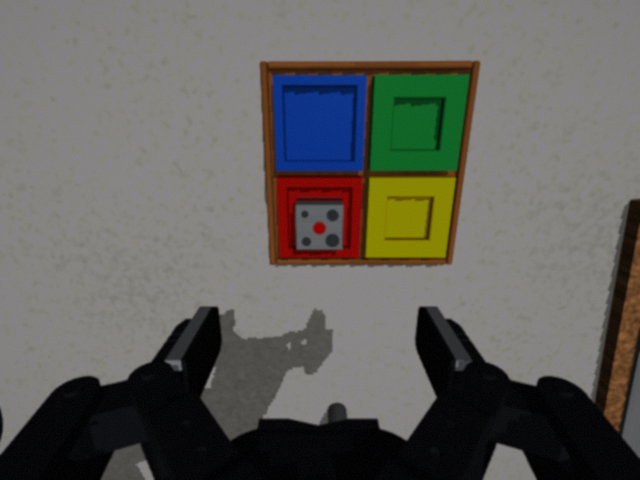

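The wrist view puts the block at (320,228), square and flat in the red well. It measures 0.8 mm off centre with its top at 42 mm. Next is the blue jar.

```bash
python3 -m crank '[1,-78,-478,0,0,1,-78,-478,0,0,1,-78,-478,0,0,1,-78,-478,0,0,1,-78,-478,0,0,1,-78,-478,0,0,1,-78,-478,0,0,1,-78,-478,0,0,1,-78,-478,0,0,1,-78,-478,0,0]' 50; cat > obj.py <<'E'
from h import *
import sys
x,y,zt=map(float,sys.argv[2:5])
st()
s=viewer.snapshot("wrist"); cv2.imwrite(f"pics/{sys.argv[1]}.png",s["img"][:,:,::-1])
P=cloud(s)
m=(abs(P[...,2]-zt)<.005)&(np.hypot(P[...,0]-x,P[...,1]-y)<.035)
if m.sum()>10:
    q=(onplane(s,np.argwhere(m)[:,::-1],zt)*1000).astype(np.float32); print(m.sum(),"circle",cv2.minEnclosingCircle(q),"mean",q.mean(0),P[m].mean(0))
E
python3 obj.py w7 .4155 -.308 .05
```

```text
t: 9.38
tcp_pos: [0.4135, -0.3067, 0.1967]
tool_rot: [0.529, 0.471, -0.528, 0.468]
force: [-0.1, 1.1, 0.2]
finger_gap: 1.002
t 9.38 tcp [ 413.5 -306.7  196.7] jaw -6.7 gap 1.002 F [-0.1  1.1  0.2]
1989 circle ((413.9300842285156, -308.51666259765625), 21.268722534179688) mean [ 414.03806 -308.14426] [ 0.41403922 -0.30813802  0.0499987 ]
```

View pics/w7.png

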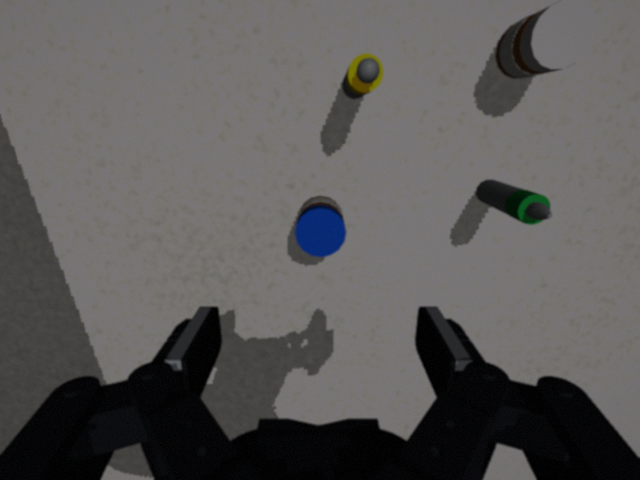

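```bash
python3 -m crank '[1,0,0,-60,0,1,0,0,-110,0,1,0,0,-140,0,1,0,0,-158,0,1,0,0,-158,0,0.3,0,0,-158,0,0.2,0,0,-158,0,0.2,0,0,-158,0,0.2,0,0,-158,0,0.2,0,0,-158,0]' 40; python3 - <<'E'
from h import *
st()
s=viewer.snapshot("wrist"); cv2.imwrite("pics/w8.png",s["img"][:,:,::-1])
E
```

```text
t: 10.68
tcp_pos: [0.415, -0.3084, 0.0414]
tool_rot: [0.529, 0.469, -0.528, 0.471]
force: [0.4, 1.4, 6.0]
finger_gap: 0.478
t 10.68 tcp [ 415.  -308.4   41.4] jaw -6.7 gap 0.478 F [0.4 1.4 6. ]
```

View pics/w8.png

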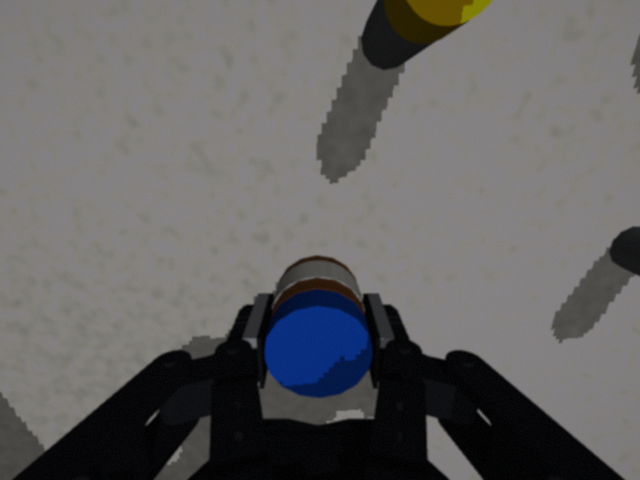

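```bash
python3 -m crank '[0.2,0,0,10,0,0.2,0,0,60,0,0.2,0,0,120,0,0.2,0,0,160,0,0.2,20,50,160,0,0.2,30,110,160,0,0.2,40,170,160,0,0.2,50,230,160,0,0.2,50,290,160,0,0.2,55,320,160,0]' 40;
python3 -m crank '[0.2,33,237,0,0,0.2,33,237,0,0,0.2,33,237,0,0,0.2,33,237,0,0,0.2,33,237,0,0,0.2,33,237,0,0,0.2,33,237,0,0]' 40; python3 tray.py w9
```

```text
t: 11.98
tcp_pos: [0.468, 0.0148, 0.2006]
tool_rot: [-0.527, -0.471, 0.528, -0.47]
force: [0.2, -0.6, -1.0]
finger_gap: 0.475
t: 12.85
tcp_pos: [0.5022, 0.2475, 0.2003]
tool_rot: [-0.528, -0.47, 0.529, -0.469]
force: [-0.2, -0.3, -0.5]
finger_gap: 0.477
t 12.85 tcp [502.2 247.5 200.3] jaw -6.8 gap 0.477 F [-0.2 -0.3 -0.5]
red [527.9 199.6] [18.1 36.2] 37.5
yellow [572.6 164. ] [83.2 77. ] 83.1
green [581.4 239.8] [75.2 76. ] 83.2
blue [502.3 249.2] [75.2 74.9] 83.2
tray ((537.3200073242188, 205.15328979492188), (154.4080047607422, 154.76416015625), 83.21109771728516)
```

View pics/w9.png

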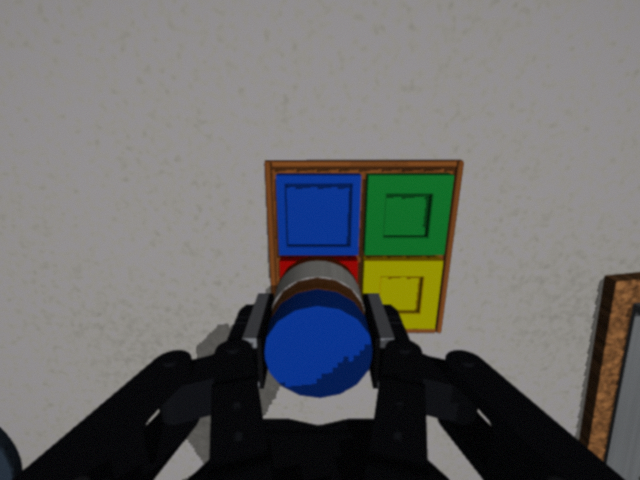

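```bash
python3 -m crank '[0.2,1,1,-50,0,0.2,1,1,-100,0,0.2,1,1,-120,0,0.2,1,1,-132,0,0.2,1,1,-140,0,0.2,1,1,-144,0,0.2,1,1,-146,0,0.2,1,1,-147,0,0.2,1,1,-147,0]' 40; python3 - <<'E'
from h import *
st()
s=viewer.snapshot("wrist"); cv2.imwrite("pics/w10.png",s["img"][:,:,::-1])
E
```

```text
t: 14.02
tcp_pos: [0.5037, 0.25, 0.0537]
tool_rot: [0.529, 0.47, -0.528, 0.47]
force: [0.0, -0.5, -1.3]
finger_gap: 0.475
t 14.03 tcp [503.7 250.   53.7] jaw -6.7 gap 0.475 F [ 0.  -0.5 -1.3]
```

View pics/w10.png

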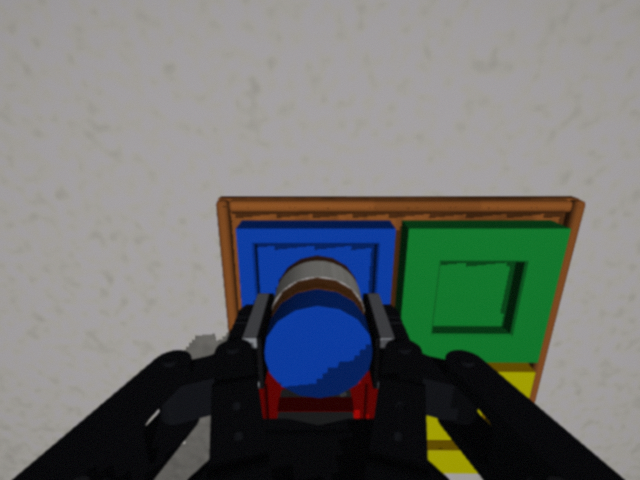

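The wrist view shows the jar at (318,330), inside the blue well. I'll lower it 2 mm more until it touches, then release.

```bash
python3 -m crank '[0.2,0,0,-1,0,0.2,0,0,-2,0,0.2,0,0,-2,0]' 40;  python3 -c "
from h import *
st()"
```

```text
t: 14.45
tcp_pos: [0.5037, 0.2501, 0.0534]
tool_rot: [0.529, 0.47, -0.528, 0.47]
force: [-2.5, -0.7, 12.9]
finger_gap: 0.472
t 14.45 tcp [503.7 250.1  53.4] jaw -6.7 gap 0.472 F [-2.5 -0.7 12.9]
```

```bash
python3 -m crank '[0.6,0,0,0.5,0,0.7,0,0,0.5,0,0.75,0,0,0.5,0,0.75,0,0,0.5,0,0.8,0,0,10,0,0.8,0,0,50,0,0.8,0,0,100,0,1,0,0,150,0,1,0,0,150,0,1,0,0,150,0]' 40; python3 obj.py w11 .502 .249 .062
```

```text
t: 15.7
tcp_pos: [0.503, 0.2498, 0.2015]
tool_rot: [-0.528, -0.47, 0.528, -0.47]
force: [0.7, 0.4, -0.9]
finger_gap: 1.003
t 15.70 tcp [503.  249.8 201.5] jaw -6.7 gap 1.003 F [ 0.7  0.4 -0.9]
2104 circle ((502.9718017578125, 249.71463012695312), 21.23579216003418) mean [502.9417  250.21577] [0.50294359 0.25022645 0.06201172]
```

View pics/w11.png

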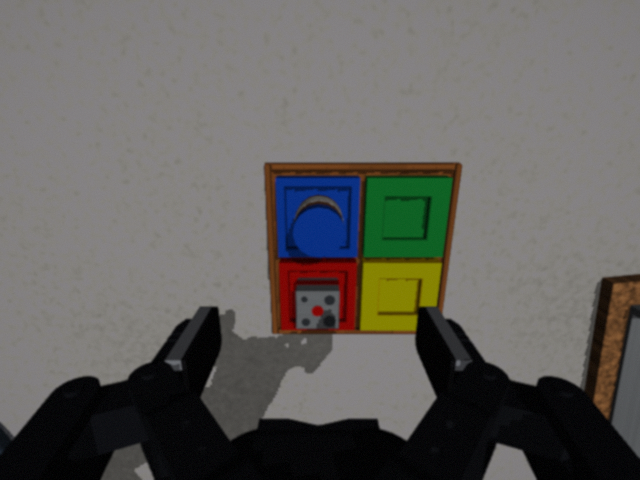

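The wrist view shows the jar upright in the blue well at (318,228), 0.9 mm off centre with its top at 62 mm. The block is undisturbed. Next is the green punch.

```bash
python3 -m crank '[1,67,-552,0,0,1,67,-552,0,0,1,67,-552,0,0,1,67,-552,0,0,1,67,-552,0,0,1,67,-552,0,0,1,67,-552,0,0,1,67,-552,0,0,1,67,-552,0,0,1,67,-552,0,0]' 60; python3 -c "
from h import *
st()"; python3 -m crank '[1,0,0,0,0,1,0,0,0,0,1,0,0,0,0]'; cat > pun.py <<'E'
from h import *
import sys
x,y=map(float,sys.argv[2:4]); z=float(sys.argv[4]) if len(sys.argv)>4 else 0
st()
s=viewer.snapshot("wrist"); cv2.imwrite(f"pics/{sys.argv[1]}.png",s["img"][:,:,::-1])
P=cloud(s)
m=(np.hypot(P[...,0]-x,P[...,1]-y)<.035)
for lo,hi in [(.069,.0745),(.078,.095)]:
    k=m&(P[...,2]>lo+z)&(P[...,2]<hi+z)
    if k.sum()>5:
        p=P[k]; print(lo,k.sum(),"mid",((p.min(0)+p.max(0))/2*1000).round(1),"span",(np.ptp(p,0)*1000).round(1),"mean",(p.mean(0)*1000).round(1))
    if lo<.07 and k.sum()>5:
        q=(onplane(s,np.argwhere(k)[:,::-1],.072+z)*1000).astype(np.float32); print("circ",cv2.minEnclosingCircle(q))
E
python3 pun.py w12 .570 -.302
```

```text
t: 17.0
tcp_pos: [0.5701, -0.3067, 0.199]
tool_rot: [-0.529, -0.469, 0.53, -0.468]
force: [-1.1, 0.5, -0.6]
finger_gap: 1.002
t 17.00 tcp [ 570.1 -306.7  199. ] jaw -7.0 gap 1.002 F [-1.1  0.5 -0.6]
t: 17.38
tcp_pos: [0.5705, -0.3005, 0.2012]
tool_rot: [-0.528, -0.471, 0.528, -0.47]
force: [-0.0, -0.2, 0.3]
finger_gap: 1.001
t 17.38 tcp [ 570.5 -300.5  201.2] jaw -6.6 gap 1.001 F [-0.  -0.2  0.3]
0.069 466 mid [ 569.3 -302.2   71.7] span [22.  22.3  5.3] mean [ 569.6 -300.5   72.2]
circ ((569.5462646484375, -301.8447265625), 11.659217834472656)
0.078 194 mid [ 569.4 -301.3   84.5] span [10.9 10.8 13.1] mean [ 569.6 -300.3   84.3]
```

View pics/w12.png

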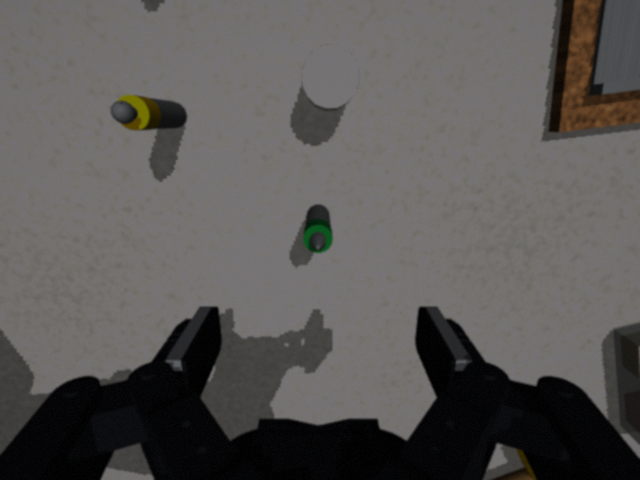

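The green ring is at (318,237), directly between the jaws.

```bash
python3 -m crank '[1,-1,-1,-50,0,1,-1,-1,-100,0,1,-1,-1,-130,0,1,-1,-1,-141,0,0.6,-1,-1,-141,0,0.3,-1,-1,-141,0,0.1,-1,-1,-141,0,0.1,-1,-1,-141,0,0.1,-1,-1,-141,0,0.1,-1,-1,-141,0]' 60; python3 - <<'E'
from h import *
st()
s=viewer.snapshot("wrist"); cv2.imwrite("pics/w13.png",s["img"][:,:,::-1])
E
```

```text
t: 18.68
tcp_pos: [0.5701, -0.3036, 0.0618]
tool_rot: [0.529, 0.469, -0.528, 0.471]
force: [-1.8, 0.7, 5.4]
finger_gap: 0.241
t 18.68 tcp [ 570.1 -303.6   61.8] jaw -6.7 gap 0.241 F [-1.8  0.7  5.4]
```

View pics/w13.png

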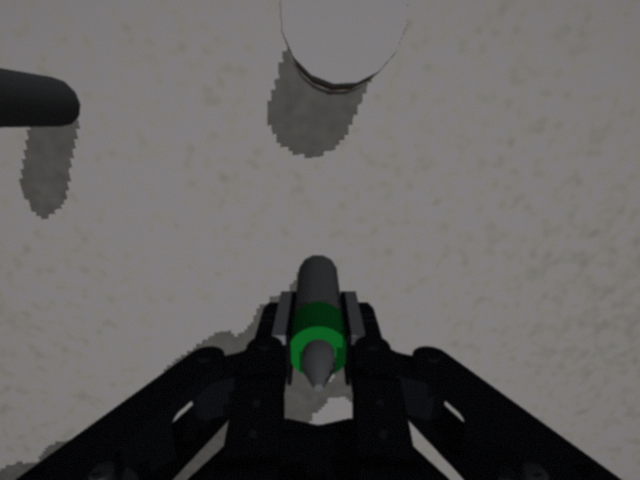

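```bash
python3 -m crank '[0.1,0,0,10,0,0.1,0,0,50,0,0.1,0,0,100,0,0.1,0,0,150,0,0.1,3,40,150,0,0.1,4,80,150,0,0.1,5,130,150,0,0.1,5,180,150,0,0.1,6,230,150,0,0.1,6,280,150,0]' 60;
python3 -m crank '[0.1,0,50,0,0,0.1,1,100,0,0,0.1,3,150,0,0,0.1,5,200,0,0,0.1,6,240,0,0,0.1,6,260,0,0,0.1,6,260,0,0,0.1,6,260,0,0]' 60; python3 tray.py w14
```

```text
t: 19.98
tcp_pos: [0.5752, -0.0215, 0.2105]
tool_rot: [0.528, 0.47, -0.528, 0.47]
force: [0.2, -0.0, -1.7]
finger_gap: 0.242
t: 20.98
tcp_pos: [0.5815, 0.2354, 0.2102]
tool_rot: [-0.528, -0.47, 0.529, -0.47]
force: [0.2, 0.2, -1.8]
finger_gap: 0.239
t 20.98 tcp [581.5 235.4 210.2] jaw -6.8 gap 0.239 F [ 0.2  0.2 -1.8]
red [493.6 172.3] [80.7 76.8] 83.3
yellow [575.2 184.1] [55.7 76.1] 85.2
green [581.6 240.2] [74.9 74.2] 83.2
blue [502.6 249.5] [74.9 75.7] 83.3
tray ((537.5238037109375, 204.95062255859375), (153.484375, 154.68624877929688), 83.2700424194336)
```

View pics/w14.png

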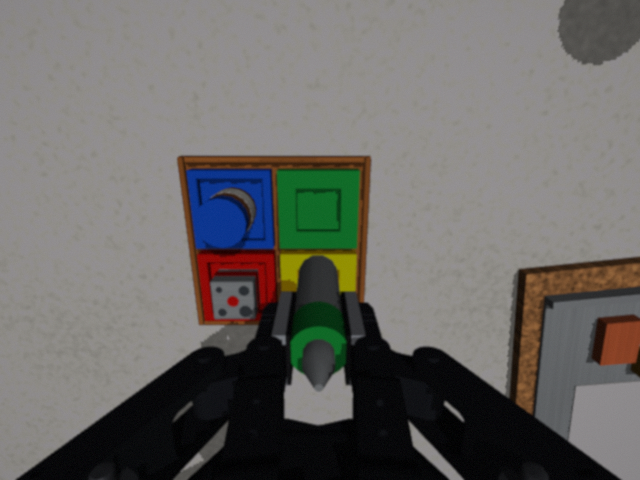

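```bash
python3 pun.py w15 .581 .237 .1484
```

```text
t 21.02 tcp [581.6 235.2 210.2] jaw -6.8 gap 0.239 F [ 0.3  0.2 -1.9]
0.069 2412 mid [582.1 235.  220.2] span [47.7 27.1  5.5] mean [582.  240.4 220.7]
circ ((582.0907592773438, 241.19137573242188), 23.581941604614258)
0.078 7849 mid [580.9 235.3 234.9] span [69.9 33.2 17. ] mean [580.8 241.  236.5]
```

```bash
python3 -m crank '[0.1,0,3,-40,0,0.1,0,3,-80,0,0.1,0,3,-105,0,0.1,0,3,-120,0,0.1,0,3,-128,0,0.1,0,3,-132,0,0.1,0,3,-135,0,0.1,0,3,-135,0]' 60; python3 - <<'E'
from h import *
st()
for n in ["wrist","side"]:
    s=viewer.snapshot(n); im=s["img"]
    if n=="side": im=cv2.resize(im[120:280,200:400],None,fx=3.5,fy=3.5)
    cv2.imwrite(f"pics/{n}16.png",im[:,:,::-1])
E
```

```text
t: 22.08
tcp_pos: [0.5818, 0.24, 0.0758]
tool_rot: [0.529, 0.47, -0.528, 0.47]
force: [-0.0, -0.2, -1.8]
finger_gap: 0.239
t 22.07 tcp [581.8 240.   75.8] jaw -6.7 gap 0.239 F [-0.  -0.2 -1.8]
```

View pics/wrist16.png

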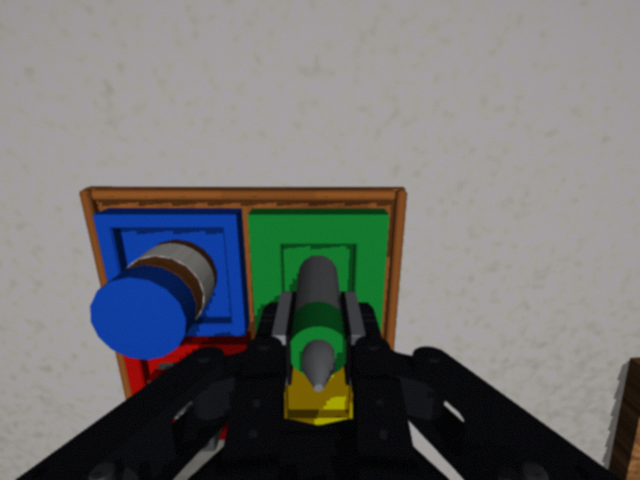

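View pics/side16.png

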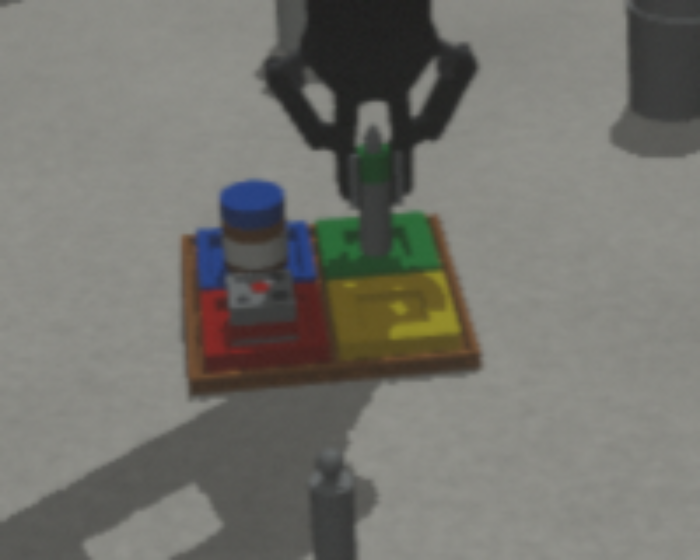

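The punch's foot is inside the green well in both views, at wrist (318,265) and side crop (375,245). I'll lower it until it touches.

```bash
python3 -m crank '[0.1,0,-1.5,-1,0,0.1,0,-1.5,-2,0,0.1,0,-1.5,-3,0,0.1,0,-1.5,-3,0]' 60;  python3 -c "
from h import *
st()"
```

```text
t: 22.68
tcp_pos: [0.5817, 0.2383, 0.0738]
tool_rot: [0.528, 0.47, -0.528, 0.47]
force: [-1.4, -2.0, 7.3]
finger_gap: 0.241
t 22.68 tcp [581.7 238.3  73.8] jaw -6.7 gap 0.241 F [-1.4 -2.   7.3]
```

```bash
python3 -m crank '[0.3,0,0,0.5,0,0.4,0,0,0.5,0,0.5,0,0,0.5,0,0.6,0,0,0.5,0,0.6,0,0,0.5,0,0.6,0,0,30,0,0.6,0,0,80,0,0.8,0,0,130,0,1,0,0,130,0,1,0,0,130,0]' 60; python3 pun.py w17 .5816 .2395 .012
```

```text
t: 23.92
tcp_pos: [0.5809, 0.2383, 0.2019]
tool_rot: [-0.528, -0.47, 0.529, -0.47]
force: [-1.2, -1.5, -0.5]
finger_gap: 0.999
t 23.93 tcp [580.9 238.3 201.9] jaw -6.7 gap 0.999 F [-1.2 -1.5 -0.5]
0.069 507 mid [581.  240.   83.8] span [22.3 22.7  5.4] mean [581.2 241.5  84.2]
circ ((581.0476684570312, 240.24681091308594), 11.78307819366455)
0.078 216 mid [581.2 240.2  96.6] span [11.1 11.3 13.3] mean [581.4 241.6  96.3]
```

View pics/w17.png

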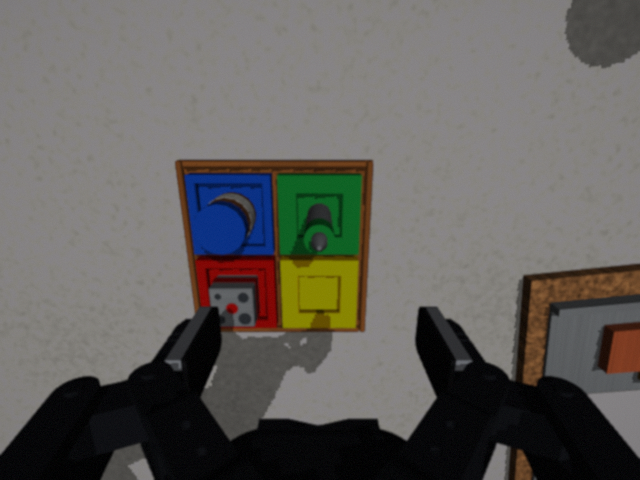

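The green punch stands upright at (318,237), about 1 mm off centre, and its tip is directly above its collar. Last part: the yellow punch.

```bash
python3 -m crank '[1,-123,-438,0,0,1,-123,-438,0,0,1,-123,-438,0,0,1,-123,-438,0,0,1,-123,-438,0,0,1,-123,-438,0,0,1,-123,-438,0,0,1,-123,-438,0,0,1,-123,-438,0,0,1,-123,-438,0,0]' 60; python3 -m crank '[1,0,0,0,0,1,0,0,0,0]'; python3 pun.py w18 .458 -.200
```

```text
t: 25.22
tcp_pos: [0.4583, -0.1979, 0.2016]
tool_rot: [-0.528, -0.471, 0.528, -0.469]
force: [0.2, 0.7, -0.1]
finger_gap: 1.0
t: 25.48
tcp_pos: [0.4589, -0.1984, 0.2023]
tool_rot: [0.528, 0.471, -0.528, 0.47]
force: [-0.1, 0.3, 1.1]
finger_gap: 0.998
t 25.48 tcp [ 458.9 -198.4  202.3] jaw -6.6 gap 0.998 F [-0.1  0.3  1.1]
0.069 397 mid [ 455.7 -198.3   71.7] span [22.  21.8  4.9] mean [ 456.2 -195.2   72.2]
circ ((455.787841796875, -198.3033905029297), 11.620903968811035)
0.078 279 mid [ 455.8 -198.1   85.6] span [13.4 12.6 10.8] mean [ 456.  -197.2   87.6]
```

View pics/w18.png

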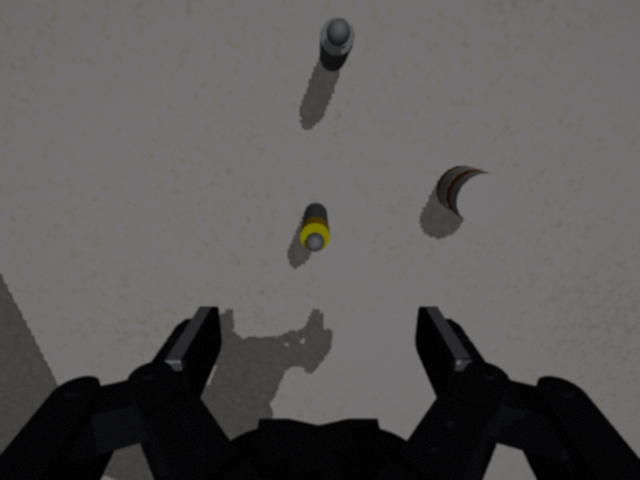

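The yellow ring is at (315,235), with 3 mm of correction needed in x. Descending to grip it.

```bash
python3 -m crank '[1,-3,0,-50,0,1,-3,0,-100,0,1,-3,0,-130,0,1,-3,0,-142,0,0.6,-3,0,-142,0,0.3,-3,0,-142,0,0.1,-3,0,-142,0,0.1,-3,0,-142,0,0.1,-3,0,-142,0,0.1,-3,0,-142,0]' 60; python3 - <<'E'
from h import *
st()
s=viewer.snapshot("wrist"); cv2.imwrite("pics/w19.png",s["img"][:,:,::-1])
E
```

```text
t: 26.78
tcp_pos: [0.4561, -0.2, 0.0615]
tool_rot: [0.529, 0.469, -0.528, 0.471]
force: [-0.9, 0.9, 5.3]
finger_gap: 0.24
t 26.77 tcp [ 456.1 -200.    61.5] jaw -6.7 gap 0.240 F [-0.9  0.9  5.3]
```

View pics/w19.png

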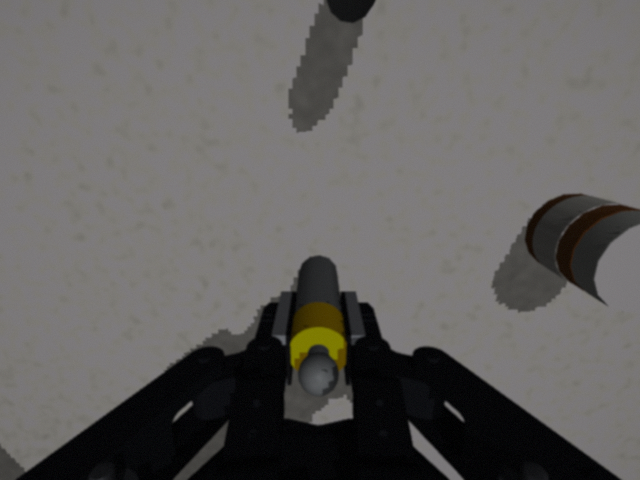

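```bash
python3 -m crank '[0.1,0,0,10,0,0.1,0,0,50,0,0.1,0,0,100,0,0.1,0,0,150,0,0.1,15,45,150,0,0.1,30,90,150,0,0.1,45,140,150,0,0.1,60,190,150,0,0.1,75,240,150,0,0.1,85,280,150,0]' 60;
python3 -m crank '[0.1,15,40,0,0,0.1,31,75,0,0,0.1,31,78,0,0,0.1,31,78,0,0,0.1,31,78,0,0]' 60; python3 tray.py w20
```

```text
t: 28.08
tcp_pos: [0.5403, 0.0825, 0.2106]
tool_rot: [-0.528, -0.47, 0.528, -0.47]
force: [-0.4, 0.1, -3.2]
finger_gap: 0.235
t: 28.7
tcp_pos: [0.5708, 0.1574, 0.2102]
tool_rot: [-0.528, -0.47, 0.529, -0.469]
force: [-0.3, -0.2, -2.6]
finger_gap: 0.244
t 28.70 tcp [570.8 157.4 210.2] jaw -6.8 gap 0.244 F [-0.3 -0.2 -2.6]
red [493.2 169.9] [76.1 76.6] 83.2
yellow [572.2 160.6] [76.1 75.6] 83.2
green [581.5 239.5] [74.1 74. ] 83.2
blue [502.5 248.7] [74.1 75.6] 83.4
tray ((537.4645385742188, 204.67239379882812), (153.5536651611328, 154.68310546875), 83.29258728027344)
```

View pics/w20.png

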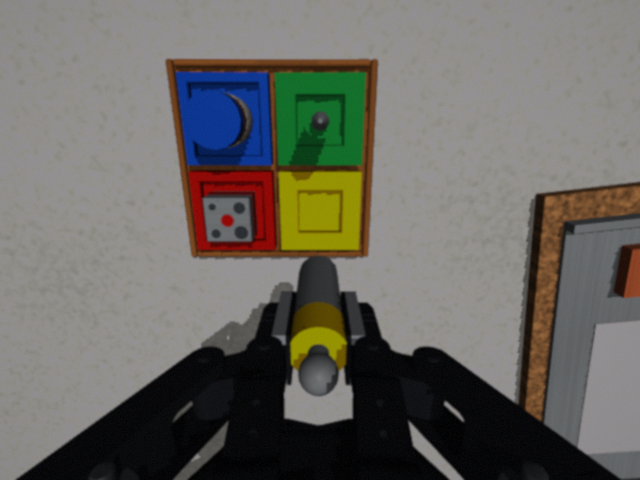

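```bash
python3 -m crank '[0.1,1,1,-40,0,0.1,1,1,-80,0,0.1,1,1,-105,0,0.1,1,1,-120,0,0.1,1,1,-128,0,0.1,1,1,-132,0,0.1,1,1,-135,0,0.1,1,1,-135,0]' 60; python3 - <<'E'
from h import *
st()
for n in ["wrist","side"]:
    s=viewer.snapshot(n); im=s["img"]
    if n=="side": im=cv2.resize(im[120:280,200:400],None,fx=3.5,fy=3.5)
    cv2.imwrite(f"pics/{n}21.png",im[:,:,::-1])
E
```

```text
t: 29.75
tcp_pos: [0.5728, 0.1594, 0.0758]
tool_rot: [0.529, 0.47, -0.528, 0.47]
force: [0.8, -0.7, -2.7]
finger_gap: 0.242
t 29.75 tcp [572.8 159.4  75.8] jaw -6.7 gap 0.242 F [ 0.8 -0.7 -2.7]
```

View pics/wrist21.png

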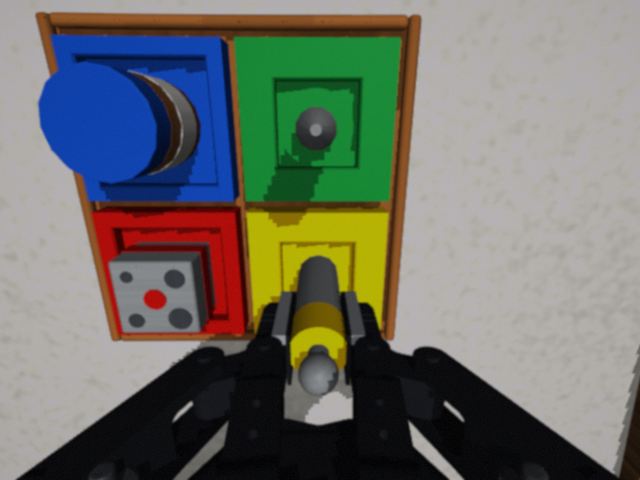

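View pics/side21.png

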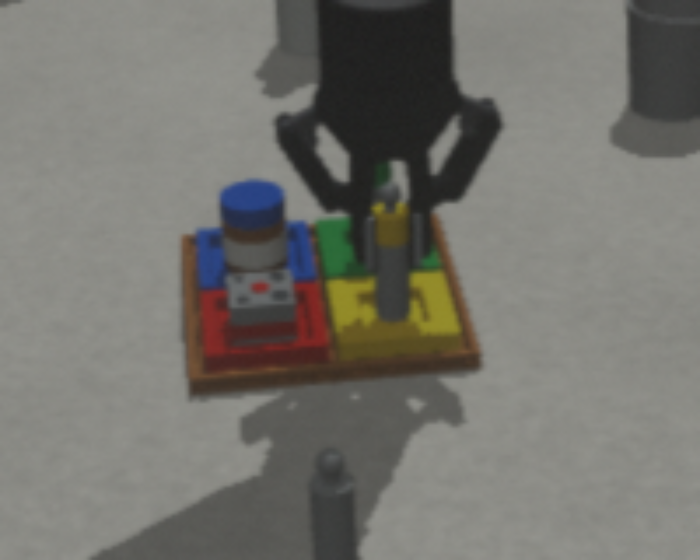

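The yellow punch's foot is inside its well, at wrist (318,265). Lowering to contact.

```bash
python3 -m crank '[0.1,0,-1,-1,0,0.1,0,-1,-2,0,0.1,0,-1,-3,0,0.1,0,-1,-3,0]' 60;  python3 -c "
from h import *
st()"
```

```text
t: 30.35
tcp_pos: [0.5727, 0.1584, 0.0735]
tool_rot: [0.528, 0.47, -0.528, 0.47]
force: [-2.0, 0.1, 6.8]
finger_gap: 0.24
t 30.35 tcp [572.7 158.4  73.5] jaw -6.7 gap 0.240 F [-2.   0.1  6.8]
```

```bash
python3 -m crank '[0.3,0,0,0.5,0,0.4,0,0,0.5,0,0.5,0,0,0.5,0,0.55,0,0,0.5,0,0.55,0,0,0.5,0,0.55,0,0,30,0,0.55,0,0,80,0,0.6,0,0,130,0,0.6,0,0,150,0,0.6,0,0,150,0]' 60; python3 -m crank '[1,-20,-60,0,0,1,-20,-60,0,0,1,-20,-60,0,0,1,-20,-60,0,0]';  python3 pun.py w22 .5722 .1603 .012; python3 - <<'E'
from h import *
s=viewer.snapshot("wrist"); P=cloud(s)
for nm,x,y,lo,hi,zt in [("block",.4928,.1695,.036,.05,.042),("jar",.5024,.249,.057,.067,.062),("green",.5816,.2396,.081,.0865,.084),("yellow",.5722,.1603,.081,.0865,.084)]:
    m=(P[...,2]>lo)&(P[...,2]<hi)&(np.hypot(P[...,0]-x,P[...,1]-y)<.03)
    q=(onplane(s,np.argwhere(m)[:,::-1],zt)*1000).astype(np.float32)
    print(nm,m.sum(),np.round(cv2.minAreaRect(q)[0],1),round(cv2.minAreaRect(q)[2],1),"z",P[m][:,2].mean().round(4),"zspread",P[m][:,2].std().round(4))
for n in ["scene","side"]:
    s=viewer.snapshot(n); P=cloud(s)
    cv2.imwrite(f"pics/{n}22.png",s["img"][:,:,::-1])
    for nm,x,y in [("jarw",.592,-.189),("plain",.488,-.068)]:
        p=P[(P[...,2]>.012)&(P[...,2]<.12)&(np.hypot(P[...,0]-x,P[...,1]-y)<.05)]; print(n,nm,((p.min(0)+p.max(0))/2).round(4))
E
```

```text
t: 31.6
tcp_pos: [0.5736, 0.1585, 0.2242]
tool_rot: [0.53, 0.469, -0.527, 0.471]
force: [0.2, 0.9, -0.3]
finger_gap: 0.597
t: 32.1
tcp_pos: [0.5527, 0.0992, 0.2216]
tool_rot: [-0.528, -0.47, 0.528, -0.47]
force: [0.1, 0.0, 0.5]
finger_gap: 0.999
t 32.10 tcp [552.7  99.2 221.6] jaw -6.7 gap 0.999 F [0.1 0.  0.5]
0.069 482 mid [572.7 159.6  83.8] span [23.1 22.1  4.9] mean [572.2 160.4  84.2]
circ ((572.6529541015625, 159.45773315429688), 11.602283477783203)
0.078 327 mid [572.9 159.6  98.9] span [13.3 13.6  9. ] mean [572.8 160.   99.7]
block 2349 [493.  168.1] 83.5 z 0.042 zspread 0.0009
jar 3122 [503.3 247.2] 83.7 z 0.0618 zspread 0.0009
green 782 [581.8 239.2] 83.5 z 0.0842 zspread 0.0008
yellow 480 [572.7 159.7] 83.3 z 0.0843 zspread 0.0007
scene jarw [ 0.5937 -0.1877  0.0326]
scene plain [ 0.4896 -0.0648  0.0507]
side jarw [ 0.5913 -0.1906  0.0326]
side plain [ 0.4874 -0.0694  0.0518]
```

View pics/w22.png

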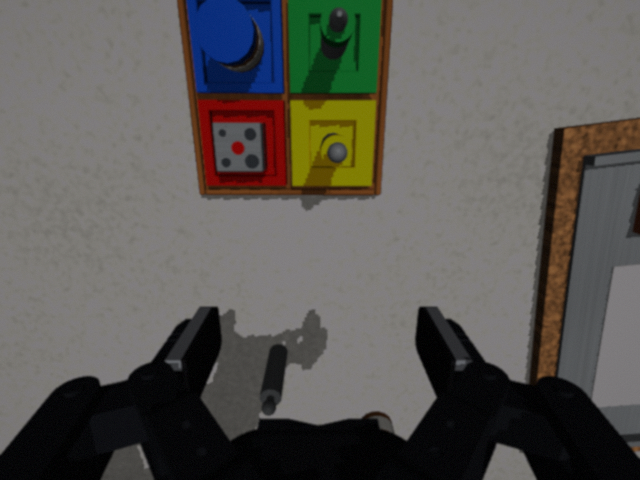

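View pics/side22.png

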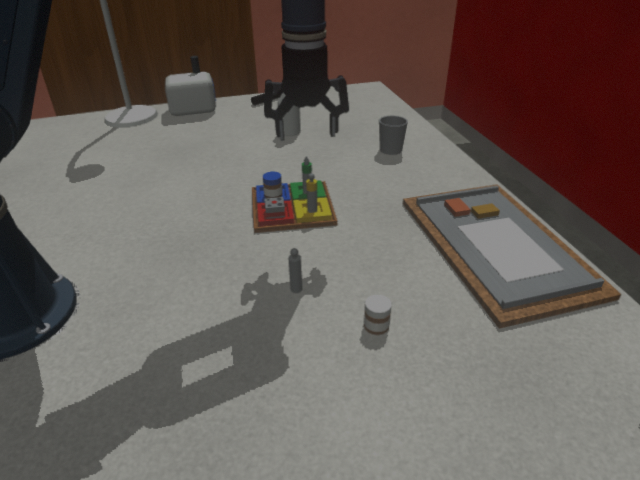

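All four parts stand upright in their own wells: in the side view the tray is at (290,205). The white jar (377,314) and plain punch (295,270) haven't moved, and the gripper is clear. Handing in.

```bash
python3 -c "
from station import workorder
print(workorder.sign_off())"
```

```text
the job is handed in; nothing more can be done
None
```

The kit is packed in the required order: block in red, blue-lidded jar in blue, then the green punch and the yellow punch. I handed it in at about 32 s of the 112 s allowed; sign-off reports no verdict, so these are my own measurements.

**Placement:** in the last wrist view, each part was within about 2 mm of its well centre. Top heights matched parts standing upright on the well floors: block 42 mm, jar 62 mm and both punch collars 84 mm. The block is square to its insert to within about 0.3°.

**Look-alikes:** the white-lidded jar and the plain punch read within about 0.5 mm of where they started. The gripper was open and clear of everything at hand-in.

**Disagreements:** the scene and side cameras differed by about 3–5 mm on object positions, so I used close wrist-camera views for the grasps and placements. The final wrist view, taken at an angle, put the block and jar about 2 mm away in y from the readings taken right after placing them. The 14 mm allowance covers that. No check failed.

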